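# Hold the spring clamp open at its red marker

### The arm

A 7-joint arm with a two-finger parallel gripper is mounted at the origin on the work surface; the furniture and walls round the work are solid. World frame = base frame: x ahead of the robot, y to its left, z up, the work surface at z = 0. Lengths are in mm, angles in rad, forces in N, time in s.
With the tool pointing down it reaches from about 350 to 900 mm from the base axis. Payload 19.9 kg.
Tool frame: the origin (TCP) lies at the very end of the fingers, on their centre line; the grasp point (between the pads) lies 19 mm behind it; z points along the fingers, x is the direction in which the jaws open and shut, and the axes are right-handed (so a half turn about z gives the same grasp; the last joint's range is limited). The gripper opens to 94 mm and grips with 3 to 60 N. Pads are 16 mm wide; open, the fingers measure 119 mm over their backs; the gripper's body (75 mm by 177 mm) begins 78 mm behind the grasp point.
Start: joints at [1.111, 0.417, -0.01, 1.614, 0.005, 1.111, -0.053], TCP at [253.584, -571.219, 180.125] pointing down, gripper open.
Joint ranges: [-2.81, 2.81], [-0.39, 2.02], [-1.27, 1.25], [0.06, 2.57], [-1.19, 4.33], [0.19, 2], [-2.82, 2.82]. Speed limits (rad/s): [1.89, 1.89, 2.39, 2.39, 3.01, 3.01, 3.01].

### API

Orientations are given as a unit quaternion [x, y, z, w].
In Python, from rig import ctrl gives the robot as it stands. The module is installed in compiled form; this text tells all that it offers.
- The arm moves only by the tool jog_arm, never from a script. Its argument "deltas" is a list that holds one entry, the list of rows, each a list of 7 numbers: the finger opening in mm, from 0 to 94, then the shift along the tool's x, y, z in mm, then the turn, a rotation vector about the tool's x, y, z in degrees. A call has 1 to 5 rows; each row is the pose to reach, as a shift and turn from the pose measured when the call began, along the tool's axes at that moment; what a row does not reach only later rows make up. A row lasts 1/12 s, in which the tool goes at most 41.7 mm and 7.16 degrees, less where a joint would pass 70% of its speed; a pose out of reach is approached as far as the arm can. A call with a gripper value outside its range is refused whole. The fingers move at their own pace and stop on an object; the grip force is fixed at half the most. Time passes only in rows, so rows that repeat a pose let the fingers close. It gives the time, the measured TCP pose, the force and the opening at its end, in the units of the state.
- ctrl.state(): the state, without advancing time (a new reading comes with each control period).
- ctrl.grab_frame(name): name is "scene" or "side" or "wrist"; returns a dict with "frame" (480x640x3 uint8, red, green, blue), "z_map" (480x640 float32, mm along the optical axis (not along the pixel's ray), 0 where there is no reading), "camera_matrix" (3x3 intrinsics, pixels), "R" (3x3) and "t" (3): a world point X has camera coordinates R X + t. Camera axes: x right, y down, z forward; pixel columns grow to the right and rows downward; lengths in mm; the calibration is good to about 2 mm. A picture is of the moment at which its call begins.
- ctrl.hand_in(): hands the job in, once; it reports no verdict.
Trained networks look in a picture, given as the dict that the camera call returned (one of the last four; its "shot" number tells which), for a name from the list of things; names that differ only in an ending like _2 or _b are one class to them, and where a whole thing is asked for, a point or a joint stands for the part that bears it (a point fixed in the world has none). Each returns a list of dicts, best first, with "confidence" (0 to 1); they miss things now and then, are a little off and sometimes report something else, mostly with a low value. They report only what shows in the picture. A call takes as long as a camera call.
- ctrl.recognise(picture, target): "position" ([x, y, z] in mm, in world coordinates, good to about 4 mm: the middle of the surface that is visible of it).
The state is a dict: "clock": time; "joints": joint angles; "joint_vel": joint speeds; "tau": joint torques, N m; "eef_pos": TCP position; "orientation": TCP orientation; "ft_force": force on the tool from outside, world axes, zero at the start; "wrist_torque": the same for the moment, N m; "width": finger opening in mm.
Only numpy, scipy, OpenCV 4.12 (cv2) and the standard library are available. Lean on these libraries where they do the work, as an engineer would, in place of code of your own. Each camera call takes 0.05 s, during which the arm holds its last target.

### The job

Open the little bench clamp so that a trainee can set a buffer block between its jaws: first turn the orange wing knob clockwise until it clicks over and the slide is unlocked, then pull the blue handle out against its spring until the black pointer lines up with the red marker. Keep it there: finish with the gripper still holding the blue handle, because the slide springs shut if it is let go. Do not disturb the things standing around the clamp.

Things in the scene. Friction and masses are not known exactly. Their poses are not given: they have to be found in the camera images.
- lock (a joint): the orange wing knob's angle, rad: 0 locked, grows as it turns clockwise seen from above, end stop at 1.3. A sprung detent resists, 0.1 to 0.2 N m from 0.12 to 0.4, down to nothing at half-way (0.65), beyond which it snaps over by itself to about 1.15 and stays there. While the knob is locked a pin blocks the slide (it gives only about 2 mm); let go before half-way, the knob springs back to about 0.14, still locked
- lock_grip (a point): point on the vertical axis of the orange wing knob, where to grip it, 73 mm above the table; z up. The wing is 46 mm long (this point's own x axis lies along it), 14 mm thick, flat sides, and spans heights 52 to 83 mm, on a black disc 48 mm across whose top is 52 mm above the table. It stands on the grey lock housing (58 x 76 mm, top at 45 mm)
- jaw: the aluminium slide with the moving jaw and the blue upright paddle (the handle). Its origin lies on the table at the clamp's origin when shut and moves with the slide; own -x (level, away from the knob) is the way out, z up. Travel 65 mm from shut to the outer stop. A spring always draws it shut: about 4 N when shut, 13 N when 50 mm out
- handle_grip (a point): point in the middle of the blue paddle where to grip it, 73 mm above the table, 115 mm from the knob's axis when shut; axes as jaw. The paddle is 12 mm thick along x, 28 mm wide along y, its top 89 mm above the table; nothing on the clamp within 60 mm of it is higher than 45 mm
- pointer (a point): tip of the small black pointer (10 mm wide arm, 3 mm wide tip) on the near side of the slide, 29 mm above the table; it moves with the slide (50 mm towards the knob and 43 mm sideways from the paddle's middle)
- marker: red marker clipped on the clamp's edge beside the slide; fixed in each run, 28 to 50 mm out from the pointer's shut position. Origin 0.5 mm beyond the pointer's tip line, at the pointer's height, on the centre line of its 2.5 mm wide red tooth; its x axis is parallel to the slide (own -x = out), z up. The pointer is at the mark when its offset along this x axis is 0
- clamp: the grey bench clamp: base plate 230 x 80 mm, 14 mm thick, fixed to the table. Origin on the table, on the slide's centre line; own -x is the way out, z up; knob axis at x = +85 mm, paddle at x = -30 mm when shut
- polish_red: bystander: red polish bottle, black cap, 74 mm tall; origin at the centre of its underside; leave alone
- polish_pink: bystander: pink polish bottle, black cap, 78 mm tall; origin at the centre of its underside; leave alone
- polish_cream: bystander: cream polish bottle, gold cap, 82 mm tall; origin at the centre of its underside; leave alone
- powder_jar: bystander: open clear jar of white powder, 52 mm wide, 45 mm tall; origin at the centre of its underside; leave alone
- bit_stand: bystander: lilac block 28 x 52 mm with small file bits, 40 mm tall; origin at the centre of its underside; leave alone
- buffer_block: bystander: pale lilac buffer block 93 x 26 mm, 25 mm tall; origin at the centre of its underside; leave alone
- pigment_pink: bystander: small pigment jar, white lid, pink body, 32 mm wide, 23 mm tall; origin at the centre of its underside; leave alone

How it is judged:
By the outcome, as a careful person would: the job done as asked, in the order asked, and still so for the second after the job is handed in, while the arm keeps its last pose, push and grip.
It also fails if it takes over 48 s, if anything falls off the work surface, if the arm or the gripper's body presses on something with over 40 N, if the wrist force passes 120 N, or if a joint passes its speed limit or range.

## Working session

There is one attempt and no reset: what is moved stays moved. The work goes in short steps, Python scripts to look and compute and a tool call to move; the robot and the scene stay as the last step left them, time stands still between calls to the robot, and variables do not carry over. Pictures are saved under pics/ and viewed, and the job is handed in when it is done.

Besides the shell and the picture viewer there is one more tool, called after "Request:" by a JSON object that holds its "method" and its "body", one argument or row to a line. jog_arm: Moves the arm, as the interface text tells. Its arguments: {"type":"object","properties":{"deltas":{"type":"array","items":{"type":"array","items":{"type":"array","items":{"type":"number"}}}}},"required":["deltas"]}

```bash
mkdir -p pics
cat > h.py <<'E'
import numpy as np, cv2
from rig import ctrl
def save(n,f): cv2.imwrite(f'pics/{n}.png',f['frame'][:,:,::-1])
def pix(f,u,v,z=None):
    K=f['camera_matrix'];z=f['z_map'][int(v),int(u)] if z is None else z
    return f['R'].T@(np.linalg.inv(K)@np.array([u,v,1.])*z-f['t'])
def pixz(f,u,v,h):
    K=f['camera_matrix'];c=-f['R'].T@f['t'];d=f['R'].T@(np.linalg.inv(K)@np.array([u,v,1.]))
    return c+d*(h-c[2])/d[2]
def proj(f,X):
    p=f['camera_matrix']@(f['R']@np.array(X)+f['t']);return p[:2]/p[2]
E
python3 - <<'E'
from h import *
np.set_printoptions(precision=1,suppress=True)
print({k:v for k,v in ctrl.state().items()})
for n in ['scene','side','wrist']:
    f=ctrl.grab_frame(n);save(n+'0',f);print(n,-f['R'].T@f['t'])
    for t in ['lock_grip','handle_grip','pointer','marker','clamp','jaw']:
        for r in ctrl.recognise(f,t)[:2]: print(t,r['confidence'],np.array(r['position']),proj(f,r['position']))
E
```

```text
{'clock': 0.0, 'joints': array([ 1.1,  0.4, -0. ,  1.6,  0. ,  1.1, -0.1]), 'joint_vel': array([ 0.,  0., -0.,  0., -0.,  0., -0.]), 'tau': array([  0. , -85.1,   0.6, -42.6,  -0. ,   0. ,   0. ]), 'eef_pos': array([ 253.4, -570.9,  179.5]), 'orientation': array([ 0.8, -0.5, -0. , -0. ]), 'ft_force': array([-0.1,  0.8, -0.1]), 'wrist_torque': array([ 0.,  0., -0.]), 'width': 93.74405874422398}
scene [-158.2 -683.5  585.2]
lock_grip 0.74 [489.8  29.5  61. ] [325.  227.7]
handle_grip 0.94 [483.6 -71.   34.1] [352.6 255.9]
pointer 0.95 [486.1 -76.5  34.6] [355.2 256.4]
marker 0.57 [487.4 -73.6  36.1] [354.7 255.1]
clamp 0.94 [481.8 -73.6  31.7] [352.8 257.6]
jaw 0.68 [488.1 -70.8  31.2] [353.9 256.3]
side [1142.9  170.7  750.1]
lock_grip 0.68 [505.8  40.3  65.3] [317.4 268.9]
handle_grip 0.88 [500.3 -47.5  32.2] [279.1 271.3]
pointer 0.68 [497.5 -47.7  26.4] [279.5 272.2]
marker 0.26 [ 427.9 -255.6   33.7] [203.6 236. ]
marker 0.18 [ 548.7 -282.9   35.6] [170.4 269.4]
clamp 0.58 [506.5 -38.6  32.4] [282.3 273.9]
clamp 0.21 [500.4 -49.5  32.6] [278.2 271.1]
jaw 0.87 [500.8 -43.8  30.7] [280.7 272.2]
wrist [ 324.7 -540.3  385.7]
```

View pics/scene0.png

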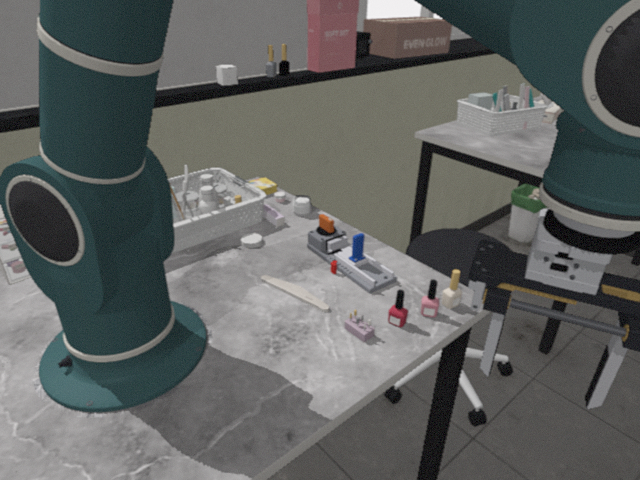

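View pics/side0.png

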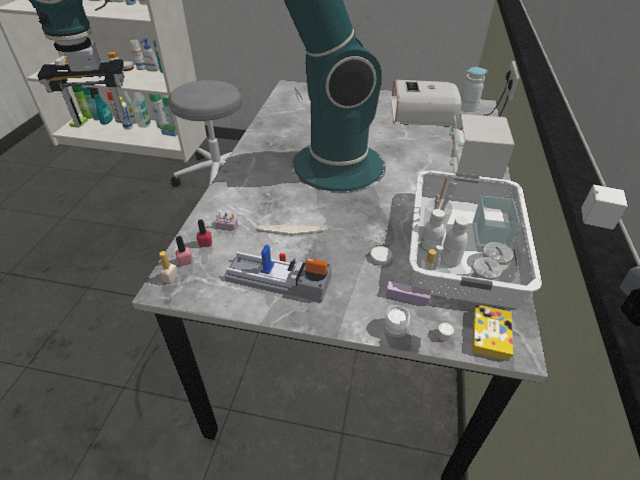

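View pics/wrist0.png

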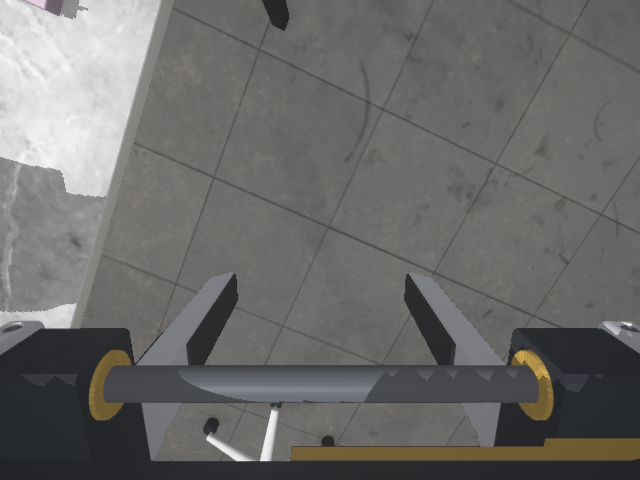

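The scene view shows the orange wing at (326,222), the blue paddle at (357,247) and the red marker at (334,267). The side view shows the same parts at (317,267), (267,258) and (283,257). I'll zoom in and measure from both views.

Run:
```python
from h import *
np.set_printoptions(precision=1,suppress=True)
for n,(a,b,c,d) in {'scene':(290,195,410,295),'side':(150,205,350,315)}.items():
    f=ctrl.grab_frame(n)
    im=f['frame'][b:d,a:c,::-1]; s=800//(c-a); cv2.imwrite(f'pics/{n}_z.png',cv2.resize(im,None,fx=min(s,5),fy=min(s,5),interpolation=cv2.INTER_CUBIC))
    hsv=cv2.cvtColor(f['frame'],cv2.COLOR_RGB2HSV)
    for nm,lo,hi in [('orange',(6,170,120),(17,255,255)),('blue',(105,150,60),(125,255,255)),('red',(0,190,90),(4,255,255))]:
        m=cv2.inRange(hsv,lo,hi); m2=np.zeros_like(m); m2[b:d,a:c]=m[b:d,a:c]
        v,u=np.nonzero(m2)
        P=np.array([pix(f,x,y) for x,y in zip(u,v) if f['z_map'][y,x]>0])
        print(n,nm,len(P),'pix',u.mean(),v.mean(),'mean',P.mean(0),'med',np.median(P,0),'5%',np.percentile(P,5,0),'95%',np.percentile(P,95,0))
        if nm=='orange':
            t=P[P[:,2]>np.percentile(P[:,2],95)-4]
            q=t[:,:2]-t[:,:2].mean(0);print(' top',t.mean(0),np.linalg.svd(q,full_matrices=False)[2][0])
    for t in ['lock_grip','polish_red','polish_pink','polish_cream','powder_jar','bit_stand','buffer_block','pigment_pink']:
        for r in ctrl.recognise(f,t)[:1]: print(t,r['confidence'],np.array(r['position']),proj(f,r['position']))
```

```text
scene orange 121 pix 325.12295081967216 223.10655737704917 mean [494.1  34.3  69.8] med [493.9  34.6  69.5] 5% [491.3  15.9  56.2] 95% [497.2  53.4  81.9]
 top [495.   36.1  80.8] [-0.1 -1. ]
scene blue 228 pix 357.2008733624454 247.17903930131004 mean [485.8 -81.1  60.6] med [485.3 -81.8  60.9] 5% [476.4 -85.3  32.8] 95% [497.1 -75.4  88.2]
scene red 16 pix 333.25 267.625 mean [437.5 -58.5  16. ] med [437.4 -58.3  14.4] 5% [435.  -63.5   7.9] 95% [440.5 -53.1  26.4]
lock_grip 0.53 [491.6  31.1  61.3] [325.1 227.1]
polish_red 0.72 [ 414.4 -263.    31.8] [398.1 311.5]
polish_pink 0.57 [ 484.  -286.4   32. ] [431.2 302.6]
polish_cream 0.65 [ 540.8 -291.5   35.5] [451.1 291.1]
powder_jar 0.84 [564.6 202.4  27.7] [303.  206.5]
bit_stand 0.68 [ 336.9 -232.9   20.6] [357.1 325.5]
buffer_block 0.6 [481.7 217.9  24.6] [274.9 214.2]
pigment_pink 0.46 [569.5 308.5  20.1] [281.  195.8]
side orange 100 pix 318.0882352941176 264.0 mean [504.   41.4  78.4] med [504.3  42.5  80.9] 5% [497.8  17.6  58.1] 95% [508.   57.6  83.8]
 top [502.8  39.9  82. ] [0. 1.]
side blue 185 pix 266.47849462365593 259.7043010752688 mean [497.6 -75.5  59.9] med [499.5 -74.1  59.2] 5% [484.5 -82.9  32.1] 95% [506.7 -69.9  89.7]
side red 12 pix 282.3333333333333 255.5 mean [444.4 -55.7  25.7] med [444.6 -55.3  27.8] 5% [442.4 -61.7  13.9] 95% [446.3 -51.6  31.1]
lock_grip 0.71 [505.4  42.   63.3] [318.2 269.5]
polish_red 0.54 [ 427.7 -258.2   29.9] [202.9 236.9]
polish_pink 0.59 [ 493.3 -273.5   36.6] [184.9 252.6]
polish_cream 0.61 [ 545.9 -285.2   38.7] [169.7 267.4]
powder_jar 0.88 [585.9 223.9  36.7] [399.3 321.6]
bit_stand 0.7 [ 352.1 -229.1   20. ] [226.  221.9]
buffer_block 0.87 [494.9 244.1  26.5] [411.2 292.3]
pigment_pink 0.48 [579.2 320.8  20.7] [447.3 332.1]
```

```bash
cat >> h.py <<'E'
from scipy.spatial.transform import Rotation as Ro
def tool():
    s=ctrl.state();return s,np.array(s['eef_pos']),Ro.from_quat(s['orientation']).as_matrix()
def plan(target,yaw=None):
    """shift in tool axes to target; yaw: desired world heading (deg) of tool x mod 180"""
    s,p,R=tool(); d=R.T@(np.array(target)-p)
    h=np.degrees(np.arctan2(R[1,0],R[0,0])); out=None
    if yaw is not None:
        e=(yaw-h+90)%180-90; Rz=Ro.from_euler('z',e,degrees=True).as_matrix()
        # also level the tool
        x=np.array([np.cos(np.radians(h+e)),np.sin(np.radians(h+e)),0]);z=np.array([0,0,-1.]);T=np.c_[x,np.cross(z,x),z]
        out=Ro.from_matrix(R.T@T).as_rotvec(degrees=True)
    print('pos',p.round(1),'heading x',h.round(1),'shift',d.round(1),'turn',out if out is None else out.round(2),'j',np.round(s['joints'],2),'t',s['clock'],'F',np.round(s['ft_force'],1),'w',round(s['width'],1))
E
python3 - <<'E'
from h import *
f=ctrl.grab_frame('wrist');s,p,R=tool();print(R.round(2)); print('cam in tool',R.T@(-f['R'].T@f['t']-p),'\n',(R.T@f['R'].T).round(2),f['camera_matrix'])
plan([500,-120,230],0)
plan([500,-120,230],180)
E
```

```text
[[ 0.41 -0.91 -0.  ]
 [-0.91 -0.41  0.  ]
 [-0.   -0.   -1.  ]]
cam in tool [   0.58377137  -77.52734291 -205.49610416] 
 [[ 1.   -0.   -0.  ]
 [ 0.    0.96  0.27]
 [ 0.   -0.27  0.96]] [[345.51806317   0.         320.63722574]
 [  0.         345.51806317 238.59824204]
 [  0.           0.           1.        ]]
pos [ 253.6 -571.2  180.2] heading x -66.1 shift [-312.4 -408.3  -49.8] turn [ -0.     0.   -66.06] j [ 1.11  0.42 -0.01  1.61  0.    1.11 -0.05] t 2.0 F [-0.3 -0.5  1.2] w 94.0
pos [ 253.6 -571.2  180.2] heading x -66.1 shift [-312.4 -408.3  -49.8] turn [ -0.     0.   -66.06] j [ 1.11  0.42 -0.01  1.61  0.    1.11 -0.05] t 2.0 F [-0.3 -0.5  1.2] w 94.0
```

View pics/scene_z.png

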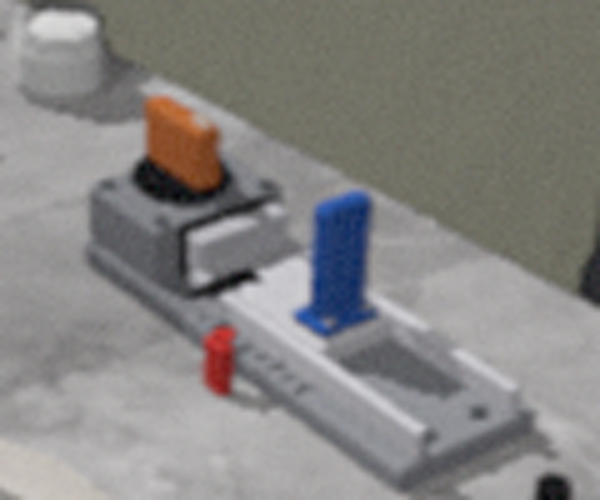

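View pics/side_z.png

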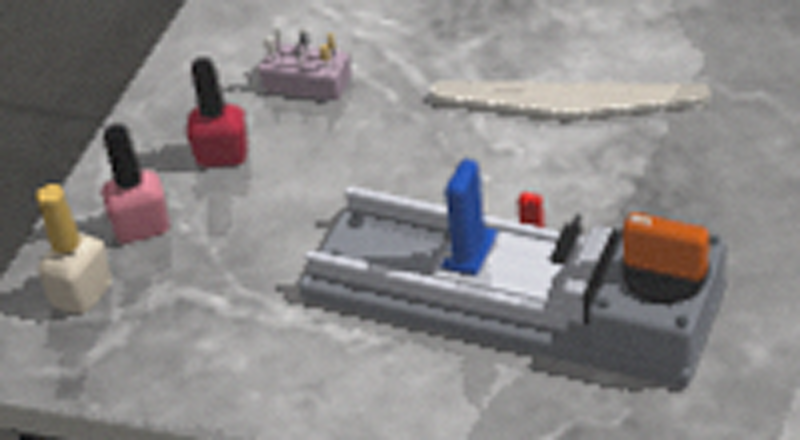

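Clamp axis runs almost along world y, with "out" towards −y, and the wing lies along it. I'll move above the clamp with tool x along world x.

Run:
```python
from h import *
plan([500,10,230],0)
```

```text
pos [ 253.6 -571.2  180.2] heading x -66.1 shift [-431.2 -461.   -49.8] turn [ -0.     0.   -66.06] j [ 1.11  0.42 -0.01  1.61  0.    1.11 -0.05] t 2.0 F [-0.3 -0.5  1.2] w 94.0
```

Request:
{"method": "jog_arm", "body": {
  "deltas": [
    [[94,-28,-31,-20,0,0,-5],[94,-57,-62,-40,0,0,-10],[94,-86,-93,-50,0,0,-15],[94,-115,-124,-50,0,0,-20],[94,-144,-155,-50,0,0,-25]]
  ]
}}

```text
clock: 2.42
eef_pos: [332.4, -387.2, 231.0]
orientation: [0.937, -0.349, 0.001, 0.001]
ft_force: [-0.1, -0.2, 0.5]
width: 93.9
```

Run:
```python
from h import *
plan([500,10,230],0)
```

```text
pos [ 332.4 -387.2  231. ] heading x -40.8 shift [-132.9 -410.1    0.5] turn [  0.07  -0.08 -40.83] j [ 0.95  0.17 -0.17  1.83  0.03  1.14  0.06] t 2.4167 F [-0.1 -0.2  0.5] w 93.9
```

Request:
{"method": "jog_arm", "body": {
  "deltas": [
    [[94,-12,-38,0,0,0,-6],[94,-24,-76,0,0,0,-12],[94,-36,-114,0,0,0,-18],[94,-48,-152,0,0,0,-24],[94,-60,-190,0,0,0,-30]]
  ]
}}

```text
clock: 2.83
eef_pos: [411.6, -202.3, 231.1]
orientation: [0.996, -0.092, 0.001, 0.001]
ft_force: [0.6, -1.4, 0.6]
width: 93.9
```

Run:
```python
from h import *
plan([500,10,230],0)
```

```text
pos [ 411.6 -202.3  231.1] heading x -10.5 shift [  48.1 -224.9    0.7] turn [  0.12  -0.09 -10.54] j [ 0.75  0.08 -0.38  1.94  0.03  1.13  0.17] t 2.8333 F [ 0.6 -1.4  0.6] w 93.9
```

Request:
{"method": "jog_arm", "body": {
  "deltas": [
    [[94,9,-40,0,0,0,-2.5],[94,18,-80,0,0,0,-5],[94,27,-120,0,0,0,-7.5],[94,36,-160,0,0,0,-10.5],[94,43,-200,0,0,0,-10.5]]
  ]
}}

```text
clock: 3.25
eef_pos: [491.0, -11.7, 231.1]
orientation: [1.0, 0.001, 0.001, 0.001]
ft_force: [1.2, -0.9, 0.3]
width: 94.1
```

```bash
cat > m.py <<'E'
from h import *
import sys
np.set_printoptions(precision=1,suppress=True)
n=sys.argv[1]
plan([500,10,230],0)
f=ctrl.grab_frame('wrist');save(n,f)
hsv=cv2.cvtColor(f['frame'],cv2.COLOR_RGB2HSV)
for nm,lo,hi in [('orange',(6,150,100),(17,255,255)),('blue',(105,130,50),(125,255,255)),('red',(0,170,80),(4,255,255))]:
    m=cv2.inRange(hsv,lo,hi);k,lab,st,ce=cv2.connectedComponentsWithStats(m)
    for i in np.argsort(-st[1:,4])[:3]+1:
        if st[i,4]<25: continue
        v,u=np.nonzero(lab==i);P=np.array([pix(f,x,y) for x,y in zip(u,v)])
        t=P[P[:,2]>np.percentile(P[:,2],90)-3]; q=t[:,:2]-t[:,:2].mean(0)
        c=(np.percentile(t[:,:2],2,0)+np.percentile(t[:,:2],98,0))/2
        r=cv2.minAreaRect(t[:,:2].astype(np.float32))
        print(nm,st[i],'top n',len(t),'z',t[:,2].mean(),'c',c,'rect',r,'axis',np.linalg.svd(q,full_matrices=False)[2][0])
for t in ['lock_grip','handle_grip','pointer','marker']:
    for r in ctrl.recognise(f,t)[:2]: print(t,r['confidence'],np.array(r['position']),proj(f,r['position']))
E
python3 m.py w1
```

```text
pos [491.  -11.7 231.1] heading x 0.1 shift [  9.  -21.7   1.1] turn [ 0.1 -0.1  0.1] j [ 0.5  0.2 -0.6  1.9  0.1  1.1 -0.1] t 3.25 F [ 1.2 -0.9  0.3] w 94.1
orange [321 148  17  46 552] top n 499 z 86.56193426958285 c [499.6  38.2] rect ((499.5478515625, 40.8107795715332), (16.909778594970703, 50.88792037963867), 1.6581683158874512) axis [-0.1 -1. ]
blue [307 253  28  32 756] top n 219 z 89.28011913108722 c [491.  -76.2] rect ((490.9540710449219, -76.65988159179688), (11.298067092895508, 26.510128021240234), 85.96675872802734) axis [ 1.  -0.1]
red [277 236   9  14  76] top n 41 z 40.25263573557922 c [447.9 -43.6] rect ((463.2992248535156, 3.4778366088867188), (135.853271484375, 10.43405532836914), 70.98771667480469) axis [0.4 0.9]
lock_grip 0.96 [499.3  34.2  50.1] [327.8 171.8]
lock_grip 0.38 [489.8 -44.5  29.2] [319.2 235.8]
handle_grip 0.7 [490.6 -40.   28.7] [319.8 232.1]
pointer 0.73 [488.  -43.7  27.2] [317.7 234.7]
marker 0.44 [440.  -52.2  27.8] [278.7 241.5]
```

View pics/w1.png

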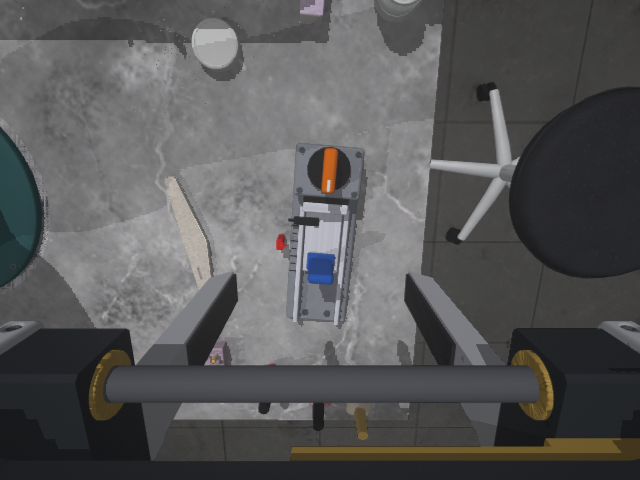

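Wrist view: the wing is at (329,170), the paddle at (320,268), the pointer tip near (290,221) and the marker at (281,242). The knob is at about (499.6, 38.5) and the paddle at (491, −76.5). They are 115.3 mm apart against the stated 115, and the clamp is rotated by about 4.3°. The paddle top at 89 mm agrees.

Run:
```python
from h import *
plan([499.6,38.5,110],-5)
f=ctrl.grab_frame('wrist')
hsv=cv2.cvtColor(f['frame'],cv2.COLOR_RGB2HSV)
m=cv2.inRange(hsv,(6,150,100),(17,255,255))
v,u=np.nonzero(m); P=np.array([pixz(f,x,y,83) for x,y in zip(u,v)])
# row-wise centre line over bright top
for y in range(v.min(),v.max()+1,4):
    x=u[v==y]; print(y,x.min(),x.max(),pixz(f,(x.min()+x.max())/2,y,83).round(1), f['frame'][y,x].mean(0).round(),np.round(f['z_map'][y,x].mean()))
for (u_,v_) in [(290,221),(277,237),(285,248)]: print(pixz(f,u_,v_,29))
cv2.imwrite('pics/w1z.png',cv2.resize(f['frame'][130:340,240:400,::-1],None,fx=2.8,fy=2.8,interpolation=cv2.INTER_CUBIC))
```

```text
pos [490.3 -14.  230.6] heading x -0.1 shift [  9.1 -52.8 120.5] turn [ 0.14 -0.07  4.95] j [ 0.49  0.16 -0.58  1.86  0.1   1.15 -0.13] t 3.5 F [-0.2 -0.7  1.3] w 94.2
146 326 335 [500.3  59.7  83. ] [159.  83.  36.] 343.0
150 325 338 [501.3  55.9  83. ] [179.  92.  33.] 342.0
154 324 337 [500.4  52.   83. ] [178.  91.  33.] 343.0
158 324 337 [500.4  48.2  83. ] [179.  91.  33.] 345.0
162 324 336 [499.9  44.3  83. ] [183.  93.  33.] 345.0
166 323 336 [499.4  40.3  83. ] [176.  90.  33.] 347.0
170 323 336 [499.5  36.4  83. ] [177.  90.  33.] 348.0
174 323 335 [499.   32.4  83. ] [180.  92.  33.] 348.0
178 323 335 [499.   28.4  83. ] [175.  90.  34.] 350.0
182 322 335 [498.5  24.4  83. ] [170.  91.  40.] 351.0
186 322 334 [498.   20.4  83. ] [173.  89.  36.] 352.0
190 324 333 [498.6  16.3  83. ] [137.  76.  41.] 353.0
[453.6198328 -28.2222595  29.       ]
[437.2440935  -48.20984297  29.        ]
[446.60870291 -62.28293545  29.        ]
```

View pics/w1z.png

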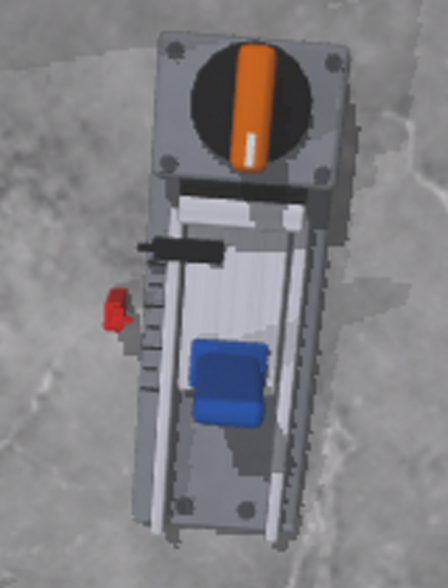

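Request:
{"method": "jog_arm", "body": {
  "deltas": [
    [[60,5,-26,30,0,0,2],[60,9.3,-51.5,60,0,0,4.5],[60,9.3,-51.5,90,0,0,4.5],[60,9.3,-51.5,120,0,0,4.5],[60,9.3,-51.5,120,0,0,4.5]]
  ]
}}

```text
clock: 3.97
eef_pos: [496.9, 35.1, 106.2]
orientation: [0.999, -0.041, -0.003, 0.002]
ft_force: [-0.5, -0.4, -0.4]
width: 64.0
```

Run:
```python
from h import *
plan([499.6,37.7,57],-4.5)
f=ctrl.grab_frame('wrist');save('w2',f)
```

```text
pos [496.9  35.1 106.2] heading x -4.7 shift [ 2.8 -3.  49.2] turn [ 0.19  0.3  -0.2 ] j [ 0.35  0.34 -0.57  1.98  0.23  0.9  -0.42] t 3.9667 F [-0.5 -0.4 -0.4] w 64.0
```

View pics/w2.png

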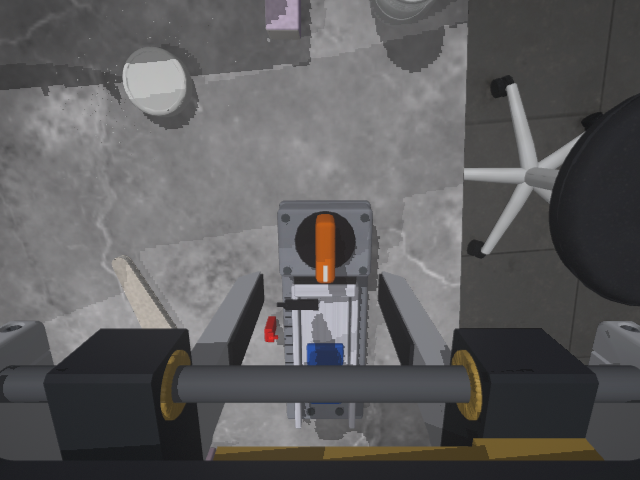

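The wing is centred between the fingers at about (325,247) and aligned with them. I'll do a second measurement from this place, then descend.

Run:
```python
from h import *
f=ctrl.grab_frame('wrist')
hsv=cv2.cvtColor(f['frame'],cv2.COLOR_RGB2HSV)
m=cv2.inRange(hsv,(6,150,100),(17,255,255))
v,u=np.nonzero(m)
for y in range(v.min(),v.max()+1,6):
    x=u[v==y]; print(y,x.min(),x.max(),pixz(f,(x.min()+x.max())/2,y,83).round(1), pix(f,x.mean(),y).round(1))
plan([499.6,37.7,57],-4.5)
```

```text
214 318 328 [502.3  65.4  83. ] [501.9  60.1  57.3]
220 314 331 [501.6  61.3  83. ] [501.5  60.4  79.3]
226 314 332 [501.6  57.   83. ] [501.6  57.1  83.4]
232 314 332 [501.2  52.8  83. ] [501.2  52.8  83.2]
238 314 332 [500.9  48.5  83. ] [500.9  48.7  83.7]
244 314 332 [500.5  44.1  83. ] [500.6  44.3  83.7]
250 314 332 [500.2  39.8  83. ] [500.2  39.7  82.8]
256 314 332 [499.8  35.3  83. ] [499.9  35.8  84.4]
262 314 332 [499.5  30.9  83. ] [499.5  31.5  84.8]
268 314 332 [499.1  26.4  83. ] [499.1  26.6  83.5]
274 314 332 [498.7  21.8  83. ] [498.8  22.2  83.9]
280 316 330 [498.4  17.2  83. ] [498.4  17.4  83.4]
pos [499.5  35.6 110.9] heading x -4.7 shift [-0.1 -2.3 53.9] turn [ 0.15 -0.   -0.21] j [ 0.35  0.33 -0.57  1.97  0.23  0.9  -0.42] t 4.0667 F [-0.4  0.3  0.8] w 60.3
```

Request:
{"method": "jog_arm", "body": {
  "deltas": [
    [[50,0.5,-3,20,0,0,0],[50,0.5,-3,38,0,0,0],[50,0.5,-3,53,0,0,0],[50,0.5,-3,53.5,0,0,0],[50,0.5,-3,53.5,0,0,0]]
  ]
}}

```text
clock: 4.48
eef_pos: [501.0, 37.9, 59.0]
orientation: [0.999, -0.042, 0.001, 0.001]
ft_force: [0.9, -0.3, 0.4]
width: 50.1
```

Request:
{"method": "jog_arm", "body": {
  "deltas": [
    [[0,0,0,0,0,0,0],[0,0,0,0,0,0,0],[0,0,0,0,0,0,0],[0,0,0,0,0,0,0],[0,0,0,0,0,0,0]]
  ]
}}

```text
clock: 4.9
eef_pos: [501.3, 37.8, 59.4]
orientation: [0.999, -0.042, 0.001, 0.001]
ft_force: [0.2, 0.6, 0.7]
width: 20.2
```

Run:
```python
from h import *
plan([500.1,38.5,57],-4.5)
```

```text
pos [501.3  37.8  59.4] heading x -4.8 shift [-1.2 -0.6  2.4] turn [ 0.16 -0.11 -0.27] j [ 0.31  0.41 -0.54  2.    0.3   0.8  -0.48] t 4.9 F [0.2 0.6 0.7] w 20.2
```

Request:
{"method": "jog_arm", "body": {
  "deltas": [
    [[0,-0.8,-0.6,2,0,0,0],[0,-0.8,-0.6,2,0,0,0],[0,-0.8,-0.6,2,0,0,0],[0,-0.8,-0.6,2,0,0,0]]
  ]
}}

```text
clock: 5.23
eef_pos: [500.6, 38.6, 57.5]
orientation: [0.999, -0.042, 0.001, 0.001]
ft_force: [-0.5, 0.6, 4.7]
width: 0.8
```

Run:
```python
from h import *
plan([500.1,38.5,57],-4.5);print(ctrl.state()['wrist_torque'])
```

```text
pos [500.6  38.6  57.5] heading x -4.8 shift [-0.5  0.1  0.5] turn [ 0.16 -0.12 -0.26] j [ 0.31  0.41 -0.54  2.01  0.3   0.8  -0.49] t 5.2333 F [-0.5  0.6  4.7] w 0.8
[ 0.07324905  0.13630677 -0.00183328]
```

The fingers closed to 0.8 mm without meeting the wing, so I'll look.

Run:
```python
from h import *
f=ctrl.grab_frame('wrist');save('w3',f)
f=ctrl.grab_frame('side');cv2.imwrite('pics/s3.png',cv2.resize(f['frame'][180:330,200:380,::-1],None,fx=4,fy=4))
f=ctrl.grab_frame('scene');cv2.imwrite('pics/c3.png',cv2.resize(f['frame'][150:300,260:440,::-1],None,fx=4,fy=4))
```

```text
(no output)
```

View pics/w3.png

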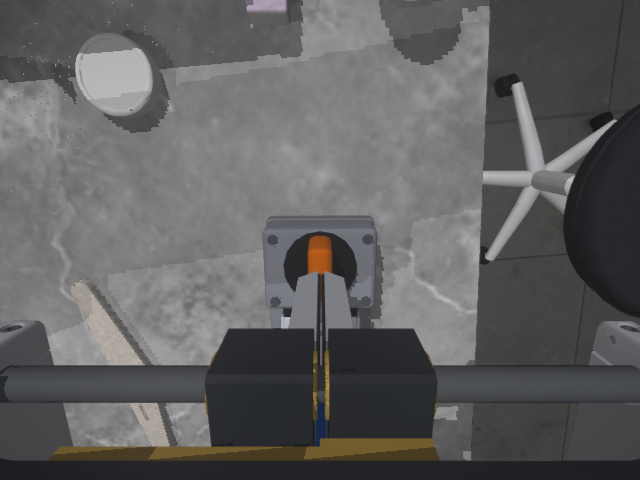

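View pics/s3.png

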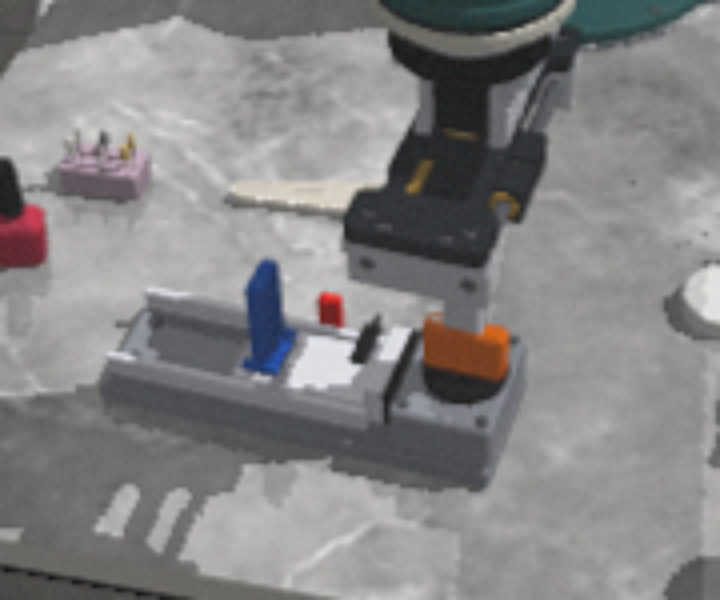

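View pics/c3.png

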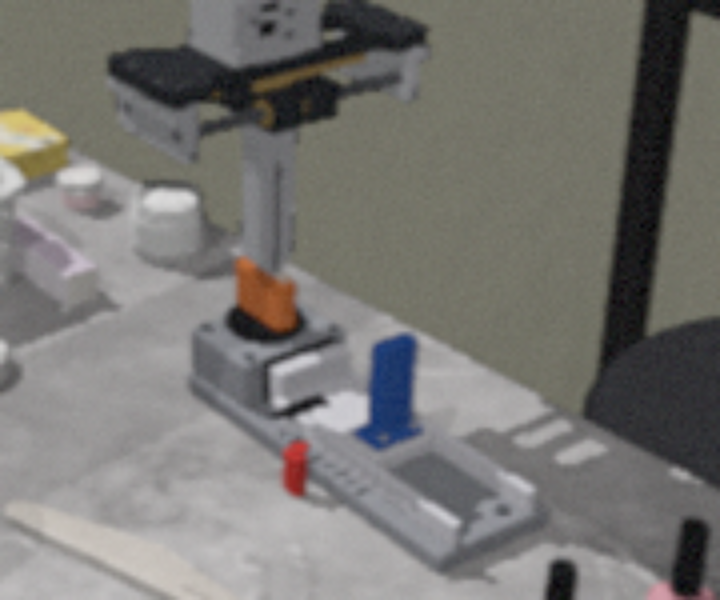

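Run:
```python
from h import *
np.set_printoptions(precision=1,suppress=True)
s,p,R=tool();print(p,s['width'],s['ft_force'])
f=ctrl.grab_frame('wrist');print('tcp px',proj(f,p))
for v in (240,255,268,272,276,282,290,300):
    print(v,[pix(f,u,v) for u in (306,312,320,328,334)])
for n in ('scene','side'):
    f=ctrl.grab_frame(n);q=proj(f,p);print(n,q,proj(f,p+[0,0,26]))
    u=int(round(q[0]))
    for v in range(int(q[1])-24,int(q[1])+4,3): print(v,pix(f,u,v),f['frame'][v,u])
```

```text
[500.6  38.6  57.5] 0.8548869210941821 [-0.6  0.2  4.7]
tcp px [320.5 269.3]
240 [array([493. ,  57.3,  53. ]), array([497.3,  59.9,  63.5]), array([502.1,  60.4,  66.3]), array([506.8,  59. ,  63. ]), array([510.6,  55.8,  52.8])]
255 [array([492.1,  47.6,  53.5]), array([497.4,  56.9,  82.8]), array([501.8,  56.7,  83.4]), array([506.1,  55.9,  82. ]), array([509.9,  46.3,  54.2])]
268 [array([491.3,  39. ,  54. ]), array([496.7,  49.5,  83.2]), array([501.1,  48.6,  81.9]), array([505.5,  48.3,  82. ]), array([509.2,  36.8,  52.2])]
272 [array([490.9,  35.8,  52.8]), array([496.7,  48.3,  86.2]), array([501. ,  46.9,  83.7]), array([505.4,  47.6,  86.3]), array([509. ,  34.2,  52.8])]
276 [array([493.6,  48.3,  91.6]), array([496.8,  47.9,  91.1]), array([500.9,  46.4,  88.2]), array([505.3,  47. ,  90.8]), array([508.4,  47.2,  91.7])]
282 [array([493.9,  48.2,  99.4]), array([497. ,  47.9,  99.3]), array([500.9,  46. ,  95.7]), array([505.1,  47.6, 100.2]), array([508.1,  47.2, 100. ])]
290 [array([494.3,  48.4, 109.9]), array([497.1,  47.6, 108.5]), array([500.9,  46.1, 105.9])
[... 337 characters left out ...]
  30.2 111.4] [110 111 113]
211 [491.9  29.8 103.9] [112 115 118]
214 [489.1  26.4  98.4] [110 110 115]
217 [493.7  31.2  87.2] [111  99  95]
220 [494.5  31.8  78.8] [117  65  33]
223 [491.4  28.1  73.5] [146  81  41]
226 [492.7  29.3  64.6] [145  82  49]
229 [493.5  29.9  56.1] [150  86  44]
side [317.1 269.5] [317.1 261.1]
245 [589.2  56.3 215.6] [40 42 43]
248 [587.3  55.9 206.4] [107 108 111]
251 [583.4  55.2 195.2] [51 54 57]
254 [578.8  54.3 182.9] [ 98  97 102]
257 [508.7  39.9 103.7] [103 103 105]
260 [510.9  40.4  97.2] [105 105 103]
263 [506.3  39.5  83.5] [132  79  56]
266 [505.3  39.3  73.4] [119  64  36]
269 [506.5  39.6  65.4] [116  63  32]
272 [507.5  39.9  57.2] [123  67  40]
```

The reported TCP and the fingers disagree. The wrist depth shows the closed fingers ending at about z 85, on top of the wing (83 mm), while the state says the TCP is at 57.5, with about 5 N upward force. I'll lift, open and measure where the fingertips really are relative to the reported TCP.

Request:
{"method": "jog_arm", "body": {
  "deltas": [
    [[10,0,0,-15,0,0,0],[30,0,0,-30,0,0,0],[50,0,0,-40,0,0,0],[50,0,0,-40,0,0,0],[50,0,0,-40,0,0,0]]
  ]
}}

```text
clock: 5.95
eef_pos: [500.7, 38.5, 97.4]
orientation: [0.999, -0.042, 0.001, 0.002]
ft_force: [-0.0, 0.0, -0.0]
width: 30.7
```

Run:
```python
from h import *
np.set_printoptions(precision=1,suppress=True)
s,p,R=tool();print(p,s['width'],s['ft_force'])
f=ctrl.grab_frame('wrist');save('w4',f);print('tcp px',proj(f,p))
for u in range(255,296,4):
    print(u,[ (v,R.T@(pix(f,u,v)-p)) for v in (268,272,276,280,288)])
f=ctrl.grab_frame('scene');cv2.imwrite('pics/c4.png',cv2.resize(f['frame'][150:250,280:380,::-1],None,fx=6,fy=6)); print(proj(f,p),proj(f,p+[0,0,26]))
f=ctrl.grab_frame('side');cv2.imwrite('pics/s4.png',cv2.resize(f['frame'][200:300,270:370,::-1],None,fx=6,fy=6)); print(proj(f,p),proj(f,p+[0,0,26]))
```

```text
[500.7  38.5  97.4] 30.682057007884616 [-0.  0. -0.]
tcp px [320.5 269.3]
255 [(268, array([-61.1,  35.2,  97.3])), (272, array([-61.2,  39.1,  96.9])), (276, array([-61.2,  42.7,  96. ])), (280, array([-61.5,  46.8,  96.3])), (288, array([-62.2,  55.5,  97.7]))]
259 [(268, array([-57.3,  35.2,  97. ])), (272, array([-57.5,  39.1,  97.1])), (276, array([-57.7,  43.1,  97. ])), (280, array([-57.6,  46.6,  95.7])), (288, array([-58.2,  55.2,  96.9]))]
263 [(268, array([-53.5,  35. ,  96.5])), (272, array([-53.4,  38.3,  94.9])), (276, array([-53.7,  42.7,  96. ])), (280, array([-53.9,  46.8,  96.2])), (288, array([-54.5,  55.3,  97.2]))]
267 [(268, array([-49.8,  35.1,  96.8])), (272, array([-50. ,  39.1,  96.9])), (276, array([-50. ,  42.6,  95.8])), (280, array([-50.2,  46.9,  96.4])), (288, array([-26. ,  -9.1, -49.9]))]
271 [(268, array([-45.9,  34.7,  95.9])), (272, array([-46.1,  38.7,  96. ])), (276, array([-46.3,  42.9,  96.4])), (280, array([-25.5,  -9. , -39.5])), (288, array([-24.2,  -8.9, -49.5]))]
275 [(268, array([-36.1,  18.5,  52.2])), (272, array([-36.2,  21.9,  52.2])
[... 422 characters left out ...]
 (280, array([-19.5,  -8.5, -38.4])), (288, array([-18.3,  -9. , -49.9]))]
287 [(268, array([-26.6,  18.5,  52.2])), (272, array([-18.4,  -8.7, -27.3])), (276, array([-17.8,  -8.9, -33.7])), (280, array([-17.2,  -9.4, -40.5])), (288, array([-16.7,  -7.6, -46.6]))]
291 [(268, array([-23.3,  18.2,  51.3])), (272, array([-23.5,  22. ,  52.4])), (276, array([-16. ,  -7.7, -30.7])), (280, array([-15.6,  -7.4, -35.8])), (288, array([-15.2,  -5.1, -40.8]))]
295 [(268, array([-20.2,  18.3,  51.7])), (272, array([-20.3,  21.8,  52. ])), (276, array([-20.3,  24.9,  51.3])), (280, array([-20.4,  28.3,  51.2])), (288, array([-20.5,  35.4,  51.6]))]
[326.2 211.1] [326.5 201. ]
[317.2 256.4] [317.2 247.4]
```

View pics/w4.png

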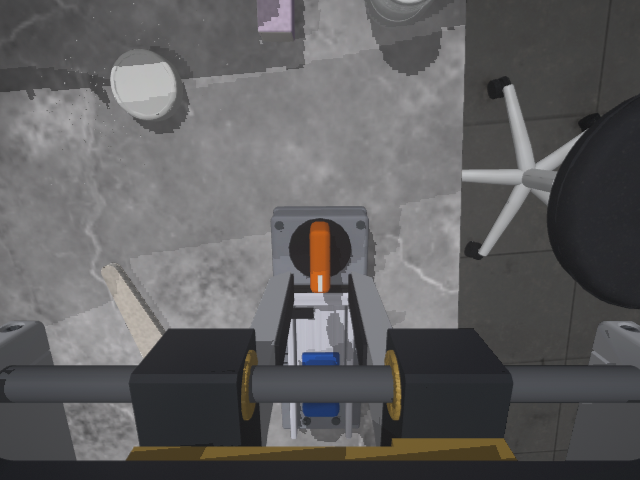

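View pics/c4.png

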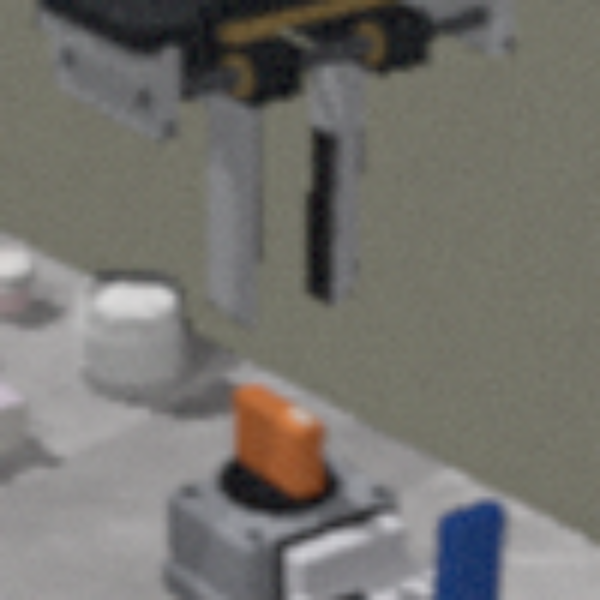

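View pics/s4.png

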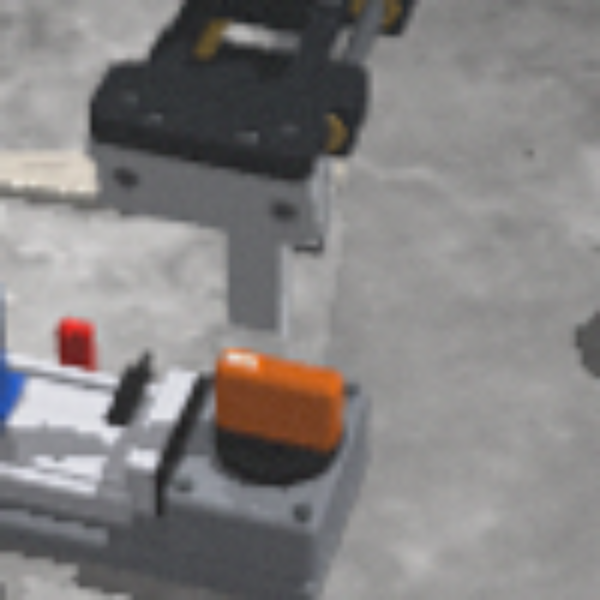

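All three views agree that the real fingertips end about 26 mm behind the reported TCP (the wrist depth edge is at tool z ≈ −27, and contact with the 83 mm wing came at reported z 57.5). From here I'll use tip height = reported z + 26, so the knob grip needs a reported z of about 30.

Request:
{"method": "jog_arm", "body": {
  "deltas": [
    [[50,-0.5,0,0,0,0,0],[50,-0.5,0,0,0,0,0],[50,-0.5,0,15,0,0,0],[50,-0.5,0,30,0,0,0],[50,-0.5,0,35,0,0,0]]
  ]
}}

```text
clock: 6.52
eef_pos: [498.6, 38.4, 59.9]
orientation: [0.999, -0.042, -0.001, 0.001]
ft_force: [-0.5, 0.3, -1.0]
width: 50.1
```

Run:
```python
from h import *
plan([500.2,38.5,30],-4.5)
```

```text
pos [498.6  38.4  59.9] heading x -4.8 shift [ 1.6 -0.3 29.9] turn [ 0.17  0.07 -0.27] j [ 0.31  0.41 -0.54  2.01  0.29  0.8  -0.48] t 6.5167 F [-0.5  0.3 -1. ] w 50.1
```

Request:
{"method": "jog_arm", "body": {
  "deltas": [
    [[50,1,0,10,0,0,0],[50,1,0,20,0,0,0],[50,1,0,28,0,0,0],[50,1,0,29,0,0,0],[50,1,0,29,0,0,0]]
  ]
}}

```text
clock: 6.93
eef_pos: [499.3, 38.4, 30.5]
orientation: [0.999, -0.041, -0.001, 0.001]
ft_force: [-0.1, 0.1, 0.3]
width: 50.3
```

Request:
{"method": "jog_arm", "body": {
  "deltas": [
    [[0,0,0,0,0,0,0],[0,0,0,0,0,0,0],[0,0,0,0,0,0,0],[0,0,0,0,0,0,0],[0,0,0,0,0,0,0]]
  ]
}}

```text
clock: 7.35
eef_pos: [499.4, 38.3, 30.7]
orientation: [0.999, -0.042, -0.001, 0.001]
ft_force: [0.8, -0.3, -0.6]
width: 19.9
```

Request:
{"method": "jog_arm", "body": {
  "deltas": [
    [[0,0,0,0,0,0,0],[0,0,0,0,0,0,0],[0,0,0,0,0,0,0],[0,0,0,0,0,0,0]]
  ]
}}

```text
clock: 7.68
eef_pos: [499.9, 38.2, 30.9]
orientation: [0.999, -0.042, -0.0, 0.001]
ft_force: [3.7, -0.9, -4.2]
width: 14.1
```

Run:
```python
from h import *
plan([500.2,38.5,30],-4.5);print(ctrl.state()['wrist_torque'])
f=ctrl.grab_frame('side');cv2.imwrite('pics/s5.png',cv2.resize(f['frame'][200:300,270:370,::-1],None,fx=6,fy=6))
```

```text
pos [499.9  38.2  30.9] heading x -4.8 shift [ 0.2 -0.3  0.9] turn [ 0.16  0.05 -0.26] j [ 0.29  0.46 -0.52  2.02  0.33  0.75 -0.52] t 7.6833 F [ 3.7 -0.9 -4.2] w 14.1
[-0.19536515 -1.38574566  0.06089428]
```

View pics/s5.png

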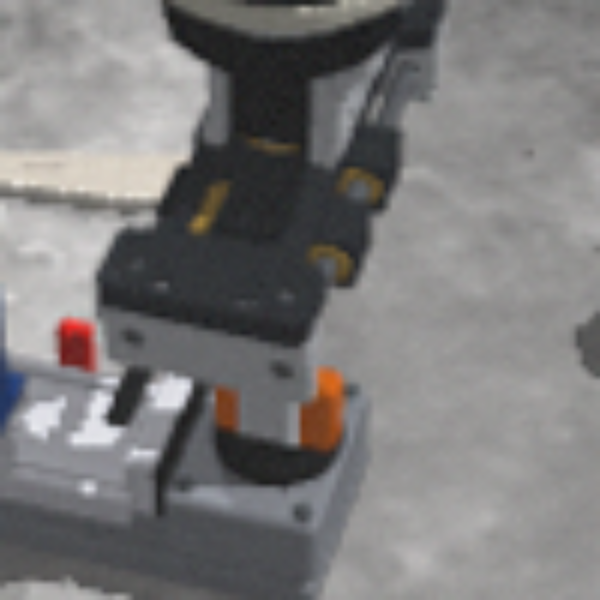

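The grip is on the flats: the width is 14.1 mm and the side view shows the fingers round the wing at (270,410). Now I'll turn clockwise, which is + about tool z.

Request:
{"method": "jog_arm", "body": {
  "deltas": [
    [[0,0,0,0,0,0,5],[0,0,0,0,0,0,10],[0,0,0,0,0,0,15],[0,0,0,0,0,0,20],[0,0,0,0,0,0,25]]
  ]
}}

```text
clock: 8.15
eef_pos: [500.1, 38.2, 30.9]
orientation: [0.966, -0.259, -0.0, 0.001]
ft_force: [3.8, -1.1, -4.0]
width: 13.9
```

Run:
```python
from h import *
plan([500,38.3,30.5],-72);print(ctrl.state()['wrist_torque'])
```

```text
pos [500.1  38.2  30.9] heading x -30.0 shift [-0.1 -0.1  0.4] turn [ 0.14 -0.1  42.  ] j [ 0.21  0.44 -0.42  2.02  0.27  0.73 -0.9 ] t 8.15 F [ 3.8 -1.1 -4. ] w 13.9
[-0.31615896 -0.96429362  0.19760873]
```

Request:
{"method": "jog_arm", "body": {
  "deltas": [
    [[0,0,0,0,0,0,5],[0,0,0,0,0,0,10],[0,0,0,0,0,0,15],[0,0,0,0,0,0,20],[0,0,0,0,0,0,25]]
  ]
}}

```text
clock: 8.57
eef_pos: [500.2, 38.1, 30.9]
orientation: [0.886, -0.464, 0.0, 0.001]
ft_force: [3.8, -1.0, -4.7]
width: 13.7
```

Run:
```python
from h import *
plan([500,38.3,30.5],-72);print(ctrl.state()['wrist_torque'])
```

```text
pos [500.2  38.1  30.9] heading x -55.3 shift [-0.3  0.1  0.4] turn [ 0.1  -0.13 16.74] j [ 0.13  0.43 -0.32  2.03  0.2   0.72 -1.28] t 8.5667 F [ 3.8 -1.  -4.7] w 13.7
[-0.32829415 -1.02916617 -0.12937679]
```

Request:
{"method": "jog_arm", "body": {
  "deltas": [
    [[0,0,0,0,0,0,5],[0,0,0,0,0,0,10],[0,0,0,0,0,0,14],[0,0,0,0,0,0,16]]
  ]
}}

```text
clock: 8.9
eef_pos: [500.3, 38.1, 30.9]
orientation: [0.812, -0.584, 0.001, 0.001]
ft_force: [3.6, -0.5, -2.9]
width: 13.9
```

Request:
{"method": "jog_arm", "body": {
  "deltas": [
    [[30,0,0,0,0,0,0],[45,0,0,0,0,0,0],[45,0,0,0,0,0,0],[45,0,0,0,0,0,0],[45,0,0,0,0,0,0]]
  ]
}}

```text
clock: 9.32
eef_pos: [500.1, 38.1, 30.9]
orientation: [0.812, -0.584, 0.001, 0.001]
ft_force: [0.4, 0.2, 0.5]
width: 43.0
```

Run:
```python
from h import *
plan([500,38.3,100],-4.5);print(ctrl.state()['wrist_torque'])
```

```text
pos [500.1  38.1  30.9] heading x -71.5 shift [ -0.1   0.2 -69.1] turn [  0.16  -0.07 -66.97] j [ 0.07  0.42 -0.25  2.03  0.16  0.71 -1.53] t 9.3167 F [0.4 0.2 0.5] w 43.0
[0.0446463  0.01040566 0.03584266]
```

The knob is released at about 66°. I'll lift and flip the wrist so that the camera ends on the pointer's side, which means turning −157° to a heading of +85.7°.

Request:
{"method": "jog_arm", "body": {
  "deltas": [
    [[45,0,0,-25,0,0,0],[45,0,0,-50,0,0,-2],[50,0,0,-80,0,0,-8],[50,0,0,-100,0,0,-14],[50,0,0,-100,0,0,-20]]
  ]
}}

```text
clock: 9.73
eef_pos: [502.2, 38.6, 134.8]
orientation: [0.902, -0.432, 0.003, 0.0]
ft_force: [0.7, -0.8, 0.3]
width: 50.2
```

Request:
{"method": "jog_arm", "body": {
  "deltas": [
    [[50,0,0,0,0,0,-7],[50,0,0,0,0,0,-14],[50,0,0,0,0,0,-21],[50,0,0,0,0,0,-28],[50,0,0,0,0,0,-35]]
  ]
}}

```text
clock: 10.15
eef_pos: [502.1, 38.6, 134.8]
orientation: [0.991, -0.137, 0.003, 0.001]
ft_force: [0.4, -0.2, -1.5]
width: 50.3
```

Run:
```python
from h import *
plan([493,-76.5,130],85.7)
f=ctrl.grab_frame('wrist');save('w6',f)
```

```text
pos [502.1  38.6 134.8] heading x -15.8 shift [ 22.5 113.2   5.1] turn [-0.14 -0.31 78.52] j [ 0.24  0.28 -0.45  1.95  0.15  0.94 -0.55] t 10.15 F [ 0.4 -0.2 -1.5] w 50.3
```

View pics/w6.png

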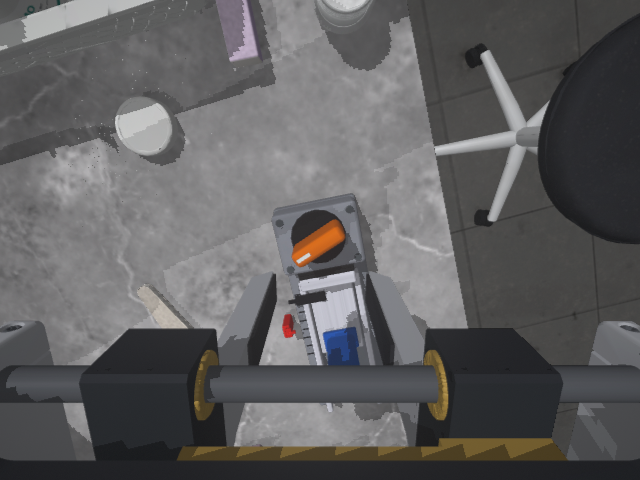

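The wing now sits at roughly 66° to the housing, from (293,260) to (345,228), so it has clicked over. Next I'll move over the paddle while continuing the flip.

Request:
{"method": "jog_arm", "body": {
  "deltas": [
    [[40,-2,23,0,0,0,-7],[40,-4,46,0,0,0,-14],[40,-6,69,0,0,0,-21],[40,-8,92,0,0,0,-28],[40,-8,113,0,0,0,-35]]
  ]
}}

```text
clock: 10.62
eef_pos: [463.8, -69.6, 134.9]
orientation: [0.985, 0.172, 0.002, 0.002]
ft_force: [0.8, 0.1, 0.4]
width: 40.0
```

Request:
{"method": "jog_arm", "body": {
  "deltas": [
    [[40,0,0,0,0,0,-7],[40,0,0,0,0,0,-14],[40,0,0,0,0,0,-21],[40,0,0,0,0,0,-28],[40,0,0,0,0,0,-35]]
  ]
}}

```text
clock: 11.03
eef_pos: [463.7, -69.7, 134.9]
orientation: [0.887, 0.462, 0.001, 0.002]
ft_force: [-0.2, -0.5, -0.1]
width: 40.2
```

Run:
```python
from h import *
plan([491.5,-76.5,130],85.7)
```

```text
pos [463.7 -69.7 134.9] heading x 55.0 shift [10.3 26.6  5.1] turn [  0.29   0.09 -30.7 ] j [ 0.6   0.23 -0.58  2.02  0.16  0.92  0.89] t 11.0333 F [-0.2 -0.5 -0.1] w 40.2
```

Request:
{"method": "jog_arm", "body": {
  "deltas": [
    [[40,2,7,0,0,0,-7],[40,5,14,0,0,0,-14],[40,8,20,2,0,0,-21],[40,10,26,4,0,0,-28],[40,10.3,26.6,5,0,0,-30.7]]
  ]
}}

```text
clock: 11.45
eef_pos: [492.1, -76.8, 129.8]
orientation: [0.732, 0.682, 0.001, 0.002]
ft_force: [-0.3, 0.7, -0.2]
width: 40.2
```

```bash
cat > p.py <<'E'
from h import *
import sys
np.set_printoptions(precision=1,suppress=True)
plan([float(x) for x in sys.argv[2:5]],85.7)
f=ctrl.grab_frame('wrist');save(sys.argv[1],f)
hsv=cv2.cvtColor(f['frame'],cv2.COLOR_RGB2HSV)
m=cv2.inRange(hsv,(105,130,50),(125,255,255));v,u=np.nonzero(m)
P=np.array([pix(f,x,y) for x,y in zip(u,v)]);t=P[(P[:,2]>85)&(P[:,2]<93)]
if len(t)>9: print('paddle top',len(t),t.mean(0),cv2.minAreaRect(t[:,:2].astype(np.float32)))
m=cv2.inRange(hsv,(0,170,60),(4,255,255));v,u=np.nonzero(m);print('red',len(u),u.min(),u.max(),v.min(),v.max())
P=np.array([pix(f,x,y) for x,y in zip(u,v)]);print(np.percentile(P,[2,50,98],axis=0))
cx,cy=int(np.median(u)),int(np.median(v));print('crop at',cx-60,cy-45)
cv2.imwrite(f'pics/{sys.argv[1]}z.png',cv2.resize(f['frame'][cy-45:cy+45,cx-60:cx+60,::-1],None,fx=6,fy=6,interpolation=cv2.INTER_CUBIC))
np.savez('last.npz',**{k:f[k] for k in('frame','z_map','camera_matrix','R','t')})
E
python3 p.py w7 491.5 -76.5 50
```

```text
pos [492.1 -76.8 129.8] heading x 85.9 shift [ 0.5 -1.  79.8] turn [0.2 0.1 0.2] j [ 0.7  0.3 -0.7  2.   0.2  0.9  1.4] t 11.45 F [-0.3  0.7 -0.2] w 40.2
paddle top 513 [489.6 -77.2  89.1] ((490.5557861328125, -77.53279113769531), (11.299046516418457, 27.292495727539062), 86.31118774414062)
red 150 334 348 167 181
[[436.3 -62.2  25.8]
 [440.4 -56.4  29.4]
 [447.5 -49.9  32. ]]
crop at 281 127
```

View pics/w7.png

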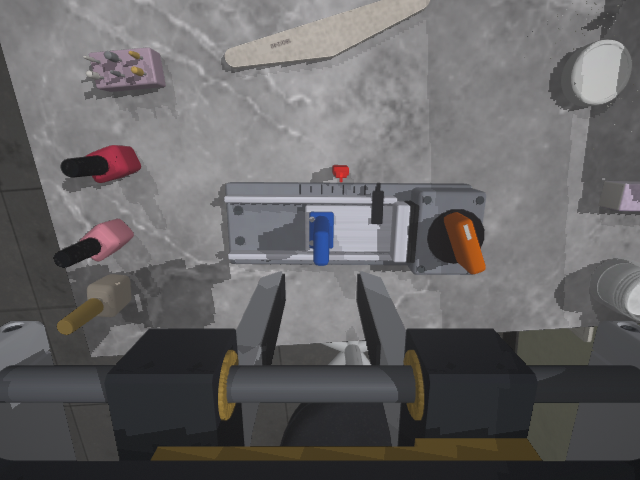

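View pics/w7z.png

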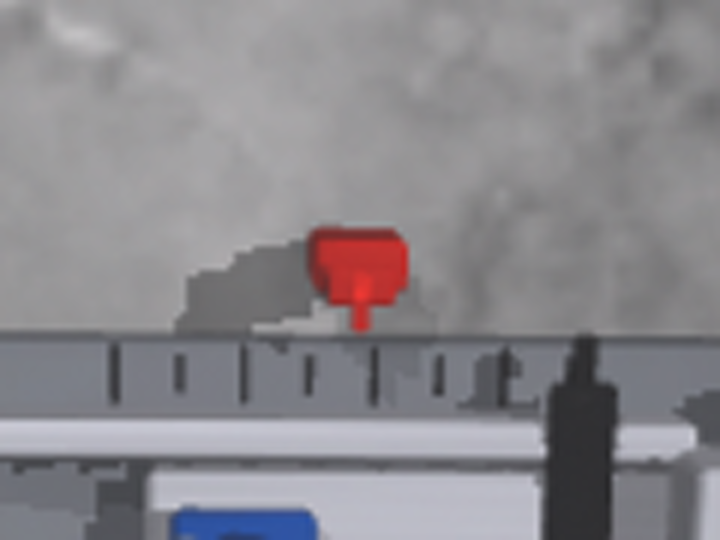

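Clear view: the tooth tip is at (341.0,182) and the pointer tip at (378.4,183). Bottles are out of the way. Computing the travel and the paddle centre.

Run:
```python
from h import *
f=dict(np.load('last.npz'))
a=pixz(f,281+361.5/6-.4,127+325/6,29);b=pixz(f,281+585.5/6-.4,127+342/6,29);print(a,b,np.linalg.norm(a-b))
ax=np.array([np.cos(np.radians(85.7)),np.sin(np.radians(85.7)),0]);print('travel',(b-a)@ax)
# paddle from pointer tip
lat=np.array([-ax[1],ax[0],0]); print('paddle from pointer',b-50*ax-43*lat)
```

```text
[448.69033436 -56.78980357  29.        ] [453.48460813 -24.13258738  29.        ] 33.007254199495286
travel 32.92475902328352
paddle from pointer [492.61463253 -77.21592931  29.        ]
```

Request:
{"method": "jog_arm", "body": {
  "deltas": [
    [[40,0,0,25,0,0,0],[40,0,0,50,0,0,0],[40,0,0,75,0,0,0],[40,0,0,98,0,0,0],[40,0,0,99.5,0,0,0]]
  ]
}}

```text
clock: 11.92
eef_pos: [489.8, -76.7, 27.0]
orientation: [0.733, 0.68, -0.001, 0.0]
ft_force: [-1.3, 0.3, 0.2]
width: 39.9
```

Request:
{"method": "jog_arm", "body": {
  "deltas": [
    [[0,0,0,0,0,0,0],[0,0,0,0,0,0,0],[0,0,0,0,0,0,0],[0,0,0,0,0,0,0],[0,0,0,0,0,0,0]]
  ]
}}

```text
clock: 12.33
eef_pos: [490.4, -76.8, 28.0]
orientation: [0.733, 0.68, -0.0, 0.001]
ft_force: [-1.0, 2.9, 8.0]
width: 12.0
```

Request:
{"method": "jog_arm", "body": {
  "deltas": [
    [[0,0,0,0,0,0,0],[0,0,0,0,0,0,0],[0,0,0,0,0,0,0]]
  ]
}}

```text
clock: 12.58
eef_pos: [490.4, -76.6, 28.1]
orientation: [0.733, 0.68, -0.0, 0.001]
ft_force: [0.0, 1.7, -4.0]
width: 11.5
```

```bash
python3 p.py w8 491.5 -77 29
```

```text
pos [490.4 -76.6  28.1] heading x 85.7 shift [-0.3  1.1 -0.9] turn [0.1 0.1 0. ] j [ 0.6  0.5 -0.6  2.   0.4  0.7  1.3] t 12.5833 F [ 0.   1.7 -4. ] w 11.5
paddle top 1260 [488.8 -77.1  89.1] ((490.0467834472656, -77.30911254882812), (11.630268096923828, 26.983034133911133), 85.02149200439453)
red 358 339 360 181 203
[[436.  -62.3  25.5]
 [440.2 -56.4  28.7]
 [447.7 -50.   31.5]]
crop at 290 144
```

View pics/w8.png

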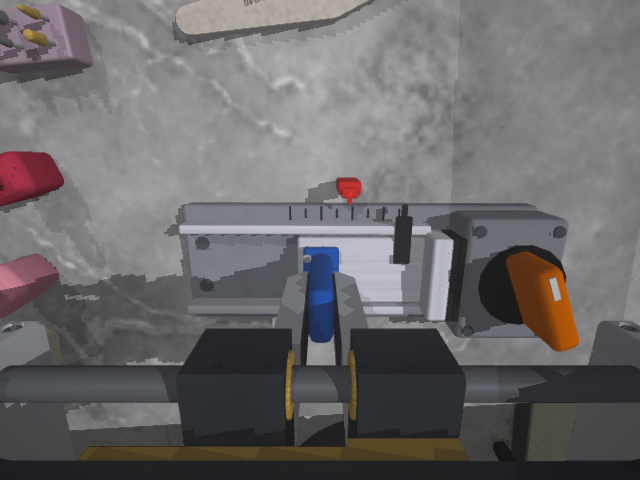

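The paddle is gripped at 11.5 mm. I'll pull along tool −x, 28 mm first.

Request:
{"method": "jog_arm", "body": {
  "deltas": [
    [[0,-6,0,0,0,0,0],[0,-12,0,0,0,0,0],[0,-18,0,0,0,0,0],[0,-24,0,0,0,0,0],[0,-28,0,0,0,0,0]]
  ]
}}

```text
clock: 13.05
eef_pos: [488.3, -104.0, 28.1]
orientation: [0.733, 0.68, 0.0, 0.0]
ft_force: [0.3, 9.6, -5.7]
width: 11.9
```

```bash
python3 p.py w9 488 -109.5 28
```

```text
pos [ 488.3 -104.    28.1] heading x 85.7 shift [-5.5  0.2  0.1] turn [0. 0. 0.] j [ 0.6  0.5 -0.6  2.   0.4  0.7  1.3] t 13.05 F [ 0.3  9.6 -5.7] w 11.9
paddle top 1258 [ 486.8 -104.5   89.1] ((487.6927490234375, -104.62000274658203), (11.664709091186523, 26.945438385009766), 86.1370849609375)
red 330 385 406 181 203
[[436.2 -62.4  25.6]
 [440.2 -56.6  29.4]
 [447.5 -50.4  31.6]]
crop at 336 144
```

View pics/w9z.png

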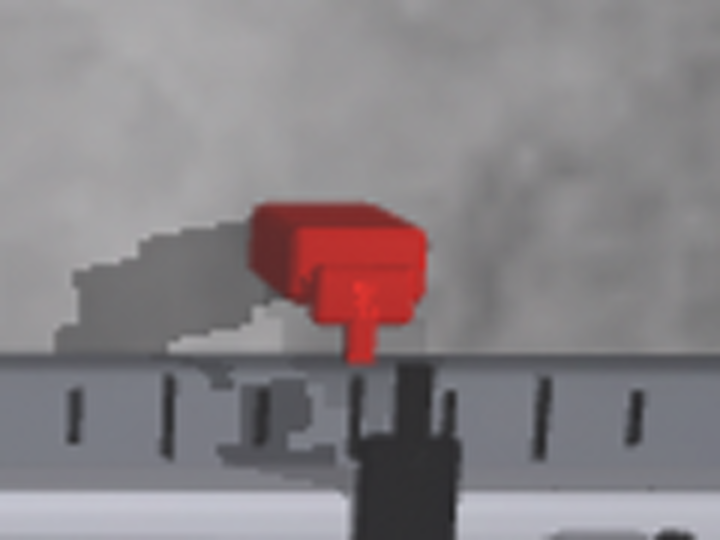

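```bash
cat > g.py <<'E'
from h import *
import sys
f=dict(np.load('last.npz'));x0,y0,ta,tb,pa,pb=map(float,sys.argv[1:])
a=pixz(f,x0+ta/6-.4,y0+tb/6-.4,29);b=pixz(f,x0+pa/6-.4,y0+pb/6-.4,29)
ax=np.array([np.cos(np.radians(85.7)),np.sin(np.radians(85.7)),0]);print(a,b,'to go',(b-a)@ax)
E
python3 g.py 336 144 361 350 414.5 375
```

```text
[447.98459232 -56.68659257  29.        ] [450.90228469 -51.40477405  29.        ] to go 5.4857157711305895
```

Both estimates agree on about 5.5 mm still to go.

Request:
{"method": "jog_arm", "body": {
  "deltas": [
    [[0,-2,0,0,0,0,0],[0,-4,0,0,0,0,0],[0,-5.8,0,0,0,0,0],[0,-5.8,0,0,0,0,0],[0,-5.8,0,0,0,0,0]]
  ]
}}

```text
clock: 13.52
eef_pos: [487.8, -109.3, 28.0]
orientation: [0.733, 0.68, 0.0, 0.0]
ft_force: [1.2, 9.2, -4.2]
width: 11.9
```

```bash
python3 p.py w10 488 -109.5 28
```

```text
pos [ 487.8 -109.3   28. ] heading x 85.7 shift [-0.2  0.2  0. ] turn [ 0. -0.  0.] j [ 0.6  0.5 -0.6  2.   0.4  0.7  1.3] t 13.5167 F [ 1.2  9.2 -4.2] w 11.9
paddle top 1254 [ 486.3 -109.8   89.1] ((487.50140380859375, -109.86075592041016), (11.469736099243164, 26.92752456665039), 86.1165771484375)
red 330 394 415 180 203
[[436.2 -62.3  25.6]
 [440.2 -56.8  29.4]
 [447.6 -50.3  31.4]]
crop at 345 144
```

View pics/w10z.png

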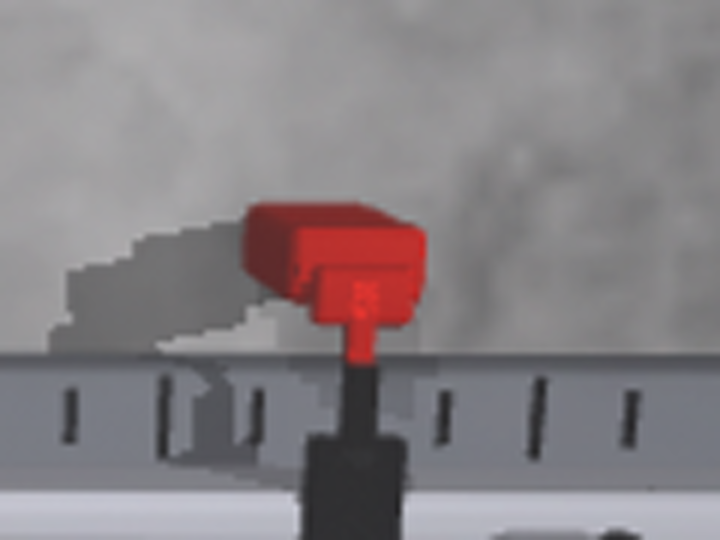

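```bash
python3 g.py 345 144 361 345 360.5 385
python3 - <<'E'
from h import *
f=dict(np.load('last.npz'));g=cv2.resize(f['frame'],None,fx=1,fy=1)
for v in range(198,218,2): 
    print(v,[tuple(int(c) for c in g[v,u][:2]) for u in range(399,412)])
E
```

```text
[447.46485485 -56.61333624  29.        ] [451.49751606 -56.70097065  29.        ] to go 0.2149760780471177
198 [(121, 98), (121, 98), (122, 98), (99, 55), (153, 46), (180, 47), (183, 47), (183, 47), (154, 59), (118, 73), (111, 74), (111, 74), (111, 74)]
200 [(125, 124), (124, 124), (125, 124), (98, 63), (153, 45), (180, 47), (183, 47), (183, 47), (160, 81), (132, 121), (127, 126), (127, 126), (127, 125)]
202 [(124, 123), (124, 123), (124, 123), (99, 63), (173, 47), (183, 47), (183, 47), (183, 47), (148, 99), (128, 122), (126, 125), (126, 125), (126, 125)]
204 [(80, 80), (80, 80), (80, 79), (68, 54), (111, 46), (125, 52), (127, 53), (127, 53), (99, 62), (80, 78), (78, 79), (77, 79), (79, 79)]
206 [(100, 101), (98, 100), (99, 100), (56, 56), (47, 45), (48, 47), (48, 48), (48, 47), (48, 47), (80, 81), (96, 98), (99, 100), (98, 100)]
208 [(106, 108), (106, 108), (91, 93), (53, 52), (49, 47), (49, 48), (48, 48), (48, 47), (48, 47), (100, 100), (106, 107), (106, 107), (106, 107)]
210 [(110, 111), (110, 111), (92, 94), (52, 52), (48, 47), (48, 48), (48, 48), (48, 47), (48, 47), (102, 105), (108, 111), (108, 110), (108, 110)]
212 [(122, 123), (121, 123), (86, 86), (51, 51), (48, 47), (48, 47), (48, 47), (49, 48), (58, 58), (103, 105), (108, 110), (108, 110), (107, 110)]
214 [(122, 124), (121, 124), (84, 85), (50, 50), (48, 47), (48, 48), (49, 48), (49, 48), (59, 59), (115, 117), (121, 123), (121, 122), (120, 122)]
216 [(81, 82), (84, 84), (62, 61), (48, 47), (48, 48), (48, 48), (48, 48), (48, 47), (58, 58), (80, 81), (83, 83), (83, 84), (99, 100)]
```

The tooth and pointer are aligned to about 0.2 mm. One last check of drift, the knob and the surroundings.

```bash
python3 p.py w11 488 -109.5 28
python3 - <<'E'
from h import *
for i in range(3): f=ctrl.grab_frame('side')
cv2.imwrite('pics/s11.png',cv2.resize(f['frame'][180:360,140:470,::-1],None,fx=2.4,fy=2.4))
plan([487.8,-109.3,28])
E
```

```text
pos [ 487.8 -109.3   28. ] heading x 85.7 shift [-0.2  0.2  0. ] turn [ 0. -0.  0.] j [ 0.6  0.5 -0.6  2.   0.4  0.7  1.3] t 13.5667 F [ 1.   8.7 -4.1] w 12.0
paddle top 1260 [ 486.2 -109.8   89.1] ((487.60748291015625, -109.68721008300781), (11.492280006408691, 27.14395523071289), 85.25597381591797)
red 325 394 415 180 203
[[436.2 -62.1  25.6]
 [440.2 -56.6  29.5]
 [447.7 -50.5  31.5]]
crop at 345 144
pos [ 487.9 -109.2   28.1] heading x 85.7 shift [-0.1 -0.1  0.1] turn None j [ 0.63  0.47 -0.57  2.03  0.37  0.74  1.33] t 13.7667 F [ 0.5  7.6 -4.1] w 11.7
```

View pics/w11.png

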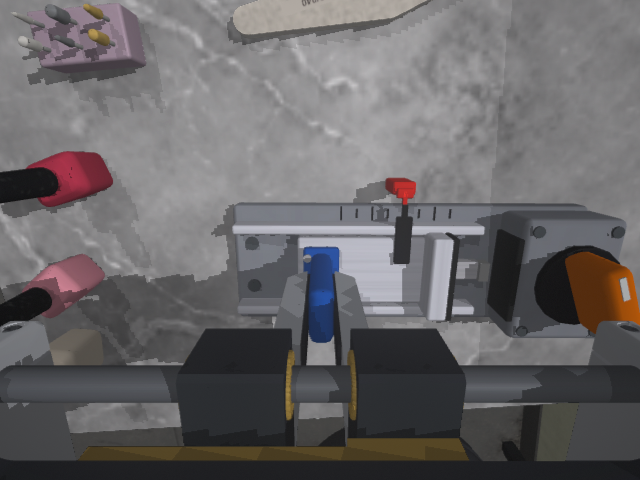

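View pics/s11.png

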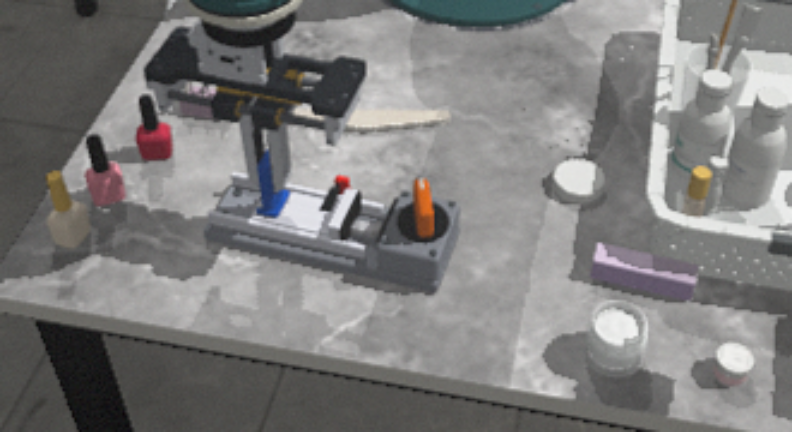

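View pics/w11z.png

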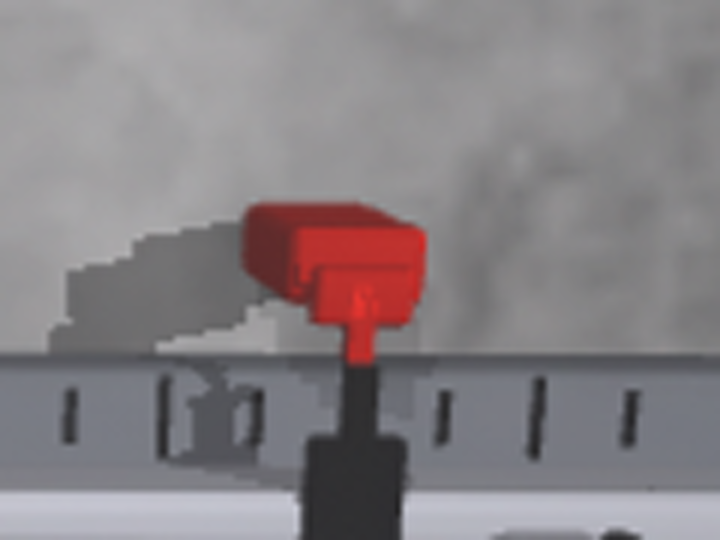

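The pointer tip meets the tooth at (405,205) with no drift. The knob stays over and all the bystanders stand where they were, so I'm handing in.

```bash
python3 -c "
from rig import ctrl
print(ctrl.hand_in()); print(ctrl.state()['clock'])"
```

```text
the job is handed in; nothing more can be done
None
the job is handed in; nothing more can be done
```

I unlocked the clamp, pulled the slide out to the red marker, and handed the job in at about 13.8 s with the gripper still holding the blue handle. Hand-in reports no verdict, so these results come from my own last checks.

- **Knob:** I turned the wing about 66° clockwise and released it. It has stayed over in every picture since.
- **Slide:** I pulled it out about 33 mm. The pointer sits within about 0.2 mm of the tooth's centre line, with no drift over the last few frames.
- **Grip:** The fingers hold the 12 mm paddle at a measured 11.7 mm, with roughly 8–9 N of spring pull on the wrist.
- **Bystanders:** All of them appear untouched and upright in the last side view. The lilac bit stand is mostly hidden behind the gripper there, but it shows undisturbed in the last wrist view.

**Disagreement with the text:** The real fingertips end about 26 mm short of the reported tool point. Because of this, my first grasp closed just above the wing and the closed fingertips touched its top with about 5 N. I measured the offset from three views and corrected both grasp heights for it.

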